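# Turn over a channel blank on the surface plate

### The job

Take the U-channel blank out of the blue tote of offcuts and lay it on the surface plate turned over, groove down and its plain back up, ready for marking out. It must lie flat, wholly on the plate's top, and be set down with care: never let it drop or topple over. Leave the other stock in the tote and the V-block where it stands.

Things in the scene. Friction and masses are not known exactly. Their poses are not given: they have to be found in the camera images.
- channel: The target: bare aluminium U-channel 110 mm long (x), 44 wide (y), 34 high (z), 0.25 kg. Back and both side walls 8 mm thick; groove 28 mm wide, 26 deep, open along +z and at both ends. Origin: centre of the back's plain outer face. Starts lying on its back in the tote, z up; turned over, z points down and the origin is 34 mm above its support. It stands steadily on end.
- channel_end_a (a point): Middle of the channel's end face at own x = +55 mm, 17 mm from the back.
- channel_end_b (a point): Middle of the channel's end face at own x = -55 mm, 17 mm from the back.
- tote: Shallow open blue plastic tote, 245 (x) by 300 (y) by 50 mm high outside, walls and floor 5 mm thick. Origin: centre of its underside, on the bench. It stands left or right on the bench, the plate on the other side. Three bars lie in it side by side, 90 mm apart in y, roughly along its x, in any order; two more pieces lie along its +x wall.
- plate: Cast-iron surface plate, dark flat top 240 mm (x) by 280 mm (y), its top 40 mm above the bench; fixed. Origin: centre of its underside, on the bench. A V-block stands near its far (+x) edge, the rest of the top is bare.
- vblock: Steel V-block 50 by 60 mm, 42 mm high, standing on the plate about 90 mm beyond its centre in the plate's +x. Origin: centre of its underside. To be left where it is.
- solid_bar: Other stock in the tote: solid aluminium bar of the same outside size as the channel, 110 x 44 x 34 mm, but with no groove. Origin: centre of its underside.
- square_tube: Other stock in the tote: aluminium square tube 110 mm long, 40 x 40 mm, closed on top. Origin: centre of its underside.
- angle: Other stock in the tote: steel angle 90 mm long (own y), legs 40 mm, upright leg on its +x side. Origin: centre of its underside.
- flat_bar: Other stock in the tote: flat steel bar 150 mm long (own y), 30 mm wide, 10 mm thick. Origin: centre of its underside.
There are look-alikes about, which are no part of the job. What is shaped like the solid_bar but black or pink is not meant.

How it is judged:
At the end, for the whole second after the job is handed in: The channel rests released and still on the surface plate's top, groove down within 4 degrees (back 30 to 38 mm above the plate's top), the middles of both its end faces within the plate's edges; the other four pieces of stock are still in the tote, and the V-block is within 30 mm of where it stood (x of channel_end_a in the frame of plate between -0.12 and 0.12 m and y of channel_end_a in the frame of plate between -0.14 and 0.14 m and x of channel_end_b in the frame of plate between -0.12 and 0.12 m and y of channel_end_b in the frame of plate between -0.14 and 0.14 m and z of channel in the frame of plate between 0.07 and 0.078 m and angle between channel's own z axis and vertical above 3.07 rad and linear speed of channel below 0.02 m/s and x of solid_bar in the frame of tote between -0.125 and 0.125 m and y of solid_bar in the frame of tote between -0.155 and 0.155 m and z of each of solid_bar, square_tube, angle, flat_bar in the frame of tote below 0.05 m and x of square_tube in the frame of tote between -0.125 and 0.125 m and y of square_tube in the frame of tote between -0.155 and 0.155 m and x of angle in the frame of tote between -0.125 and 0.125 m and y of angle in the frame of tote between -0.155 and 0.155 m and x of flat_bar in the frame of tote between -0.125 and 0.125 m and y of flat_bar in the frame of tote between -0.155 and 0.155 m and distance of vblock from where it was at the start of the episode below 0.03 m); the robot touches nothing.
It fails at once if the channel is dropped or topples over (moves faster than 0.45 m/s with no finger on it; a fall of about 10 mm) (contact force between the fingers and channel below 0.1 N and linear speed of channel above 0.45 m/s).
It fails at once if other stock is taken out of the tote (z of any of solid_bar, square_tube, angle, flat_bar in the frame of tote above 0.06 m).
It fails at once if the V-block is knocked away (moved over 30 mm) (distance of vblock from where it was at the start of the episode above 0.03 m).
It also fails if it takes over 64 s, if anything falls off the work surface, if the arm or the gripper's body presses on something with over 40 N, if the wrist force passes 120 N, or if a joint passes its speed limit or range.

### The arm

A 6-joint arm with a two-finger parallel gripper is mounted at the origin on the work surface. World frame = base frame: x ahead of the robot, y to its left, z up, the work surface at z = 0. Lengths are in m, angles in rad, forces in N, time in s.
With the tool pointing down it reaches from about 0.275 to 0.75 m from the base axis. Payload 10.2 kg.
Tool frame: the origin (TCP) lies midway between the tips of the shut fingers; the grasp point (between the pads) lies 19 mm behind it (env.hold_point_z is the distance from the TCP to the grasp point, in m); x points along the fingers, z is the direction in which the jaws open and shut, and the axes are right-handed (so a half turn about x gives the same grasp; the last joint's range is limited). The gripper opens to 85 mm and grips with 20 to 120 N. Pads are 22 mm wide; open, the fingers measure 114 mm over their backs; the gripper's body (76 mm by 85 mm) begins 54 mm behind the grasp point. The pads swing forward as they close: fully open they stand 13 mm farther back than shut.
Start: joints at [-1.531, 0.313, 1.498, -0, 1.331, -0.223], TCP at [0.136, -0.507, 0.231] pointing down, gripper open.
Joint ranges: [-2.94, 2.94], [-0.97, 2.17], [0.19, 2.56], [-1.23, 4.37], [0.02, 3.11], [-2.88, 2.88]. Speed limits (rad/s): [2.39, 2.39, 3.01, 3.14, 3.14, 3.14].

### API

Orientations are given as a unit quaternion [x, y, z, w].
In Python, from bench import env, kinematics, monitor, eyes, job gives the robot as it stands. The module is installed in compiled form; this text tells all that it offers. Calls block until the motion is done:
- env.reach(position, orientation): joint-space move of the TCP to a pose.
- env.movel(position, velocity=0.15, frame=None, guard=None): straight line of the TCP; frame=None keeps the orientation; velocity is the mean speed in m/s. With guard (N) it stops when the force on the tool has changed by that much, and returns True; else False.
- env.set_joints(angles): joint-space move.
- env.release() and env.close_gripper(effort=None): open the fingers fully, or close them until they stop; effort is the grip in N (None keeps the last).
- env.hold(seconds).
- kinematics.ik(position, orientation): joint angles nearest the present ones, or None.
- monitor.sense(): the state.
- eyes.grab_frame(name): name is "scene" or "top"; returns a dict with "frame" (384x512x3 uint8, red, green, blue), "mtx" (3x3 intrinsics, pixels), "view" (4x4, takes a point from world to camera coordinates). Camera axes: x right, y down, z forward; pixel columns grow to the right and rows downward; lengths in m; the calibration is good to about 2 mm. A picture is of the moment at which its call begins. There is no depth.
A pose or a line that the arm cannot do raises env.MotionError and nothing moves.
- job.hand_in(): hands the job in, once; it reports no verdict.
The state is a dict: "clock": time; "joints": joint angles; "qvel": joint speeds; "joint_efforts": joint torques, N m; "position": TCP position; "ee_rot": TCP orientation; "contact_force": force on the tool from outside, world axes, zero at the start; "ft_torque": the same for the moment, N m; "finger_gap": opening from 0.0 (shut) to 1.0 (fully open).
Only numpy, scipy, OpenCV 4.12 (cv2) and the standard library are available. Lean on these libraries where they do the work, as an engineer would, in place of code of your own. Each camera call takes 0.05 s, during which the arm holds its last target. There are 200 camera calls.

## Working session

There is one attempt and no reset: what is moved stays moved. The work goes in short steps, each a Python script; the robot and the scene stay as the last script left them, time stands still between calls to the robot, and variables do not carry over. Pictures are saved under pics/ and viewed, about 8 in all and at most 12, crops included, and the job is handed in when it is done.

```bash
mkdir -p pics; cat > h.py <<'E'
import numpy as np, cv2
from bench import env, kinematics, monitor, eyes, job
def grab(n):
    d=eyes.grab_frame(n); return d["frame"],np.array(d["mtx"]),np.array(d["view"])
def ray(px,K,V,z):
    d=V[:3,:3].T@np.linalg.inv(K)@np.array([px[0],px[1],1.]); c=-V[:3,:3].T@V[:3,3]
    return c+d*(z-c[2])/d[2]
def proj(P,K,V):
    q=K@(V[:3,:3]@np.array(P)+V[:3,3]); return q[:2]/q[2]
E
python3 - <<'E'
from h import *
for n in("top","scene"):
    f,K,V=grab(n); cv2.imwrite(f"pics/{n}0.png",f[...,::-1]); np.savez(n+"0",f=f,K=K,V=V)
    print(n,-V[:3,:3].T@V[:3,3],V[2,:3],K[0])
t=np.load("top0.npz")["f"];s=np.load("scene0.npz")["f"]
cv2.imwrite("pics/both0.png",cv2.resize(np.vstack([t,s]),None,fx=.78,fy=.78)[...,::-1])
s=monitor.sense();print(s["clock"],s["ee_rot"],s["contact_force"],env.hold_point_z)
E
```

```text
top [0.39622491 0.0058479  1.04697589] [ 0.0546804  -0.01469753 -0.99839573] [402.49016388   0.         254.69750201]
scene [ 0.98585572 -0.64367078  0.82455794] [-0.48463423  0.55796965 -0.67364645] [420.33175181   0.         263.40016137]
0.1 [ 0.43048198  0.56145316 -0.42988389  0.56094158] [ 0.18441662 -0.29626195  0.49460119] 0.0187
```

View pics/top0.png

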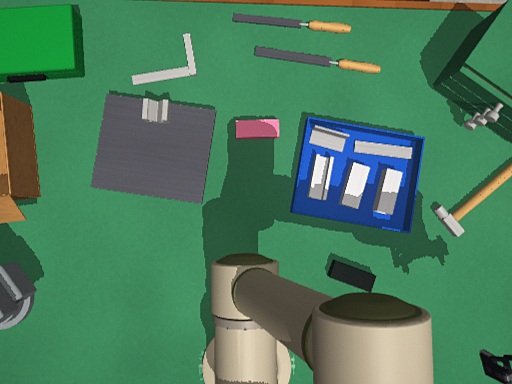

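View pics/scene0.png

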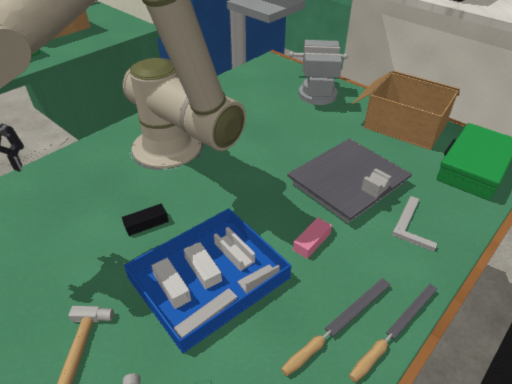

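Top view: the tote is on the right (about 357,175) with the grooved channel at about (320,176). The V-block is at (155,110) on the plate, which is on the left. In the scene view the groove is clear at (237,250). Next I'll measure them.

```bash
python3 - <<'E'
from h import *
d=np.load("top0.npz");f,K,V=d["f"],d["K"],d["V"]
hsv=cv2.cvtColor(f,cv2.COLOR_RGB2HSV)
def big(m,z,lab,minA=150):
    for c in cv2.findContours(m,cv2.RETR_EXTERNAL,cv2.CHAIN_APPROX_NONE)[0]:
        if cv2.contourArea(c)<minA: continue
        P=np.array([ray(p[0],K,V,z)[:2] for p in c],np.float32)
        (cx,cy),(w,h),a=cv2.minAreaRect(P); B=cv2.boxPoints(((cx,cy),(w,h),a))
        print(lab,np.mean(c[:,0],0).round(),"c",round(cx,4),round(cy,4),"size",round(w,4),round(h,4),"ang",round(a,1),B.round(3).tolist())
blue=cv2.inRange(hsv,(105,120,40),(130,255,255)); blue=cv2.morphologyEx(blue,cv2.MORPH_CLOSE,np.ones((5,5)))
big(blue,.05,"tote",3000)
H,S,Vv=cv2.split(hsv)
pl=((S<60)&(Vv>50)&(Vv<110)).astype(np.uint8)*255
pl=cv2.morphologyEx(pl,cv2.MORPH_OPEN,np.ones((3,3)));pl[:,230:]=0;pl[215:]=0;pl[:85]=0;pl[:,:80]=0
big(pl,.04,"plate",3000)
br=((S<70)&(Vv>125)).astype(np.uint8)*255; br[:,:290]=0;br[220:]=0;br[:110]=0;br[:,425:]=0
big(br,.039,"stock",100)
c=cv2.resize(f[110:240,285:430],None,fx=5,fy=4.5,interpolation=cv2.INTER_CUBIC); cv2.imwrite("pics/crop.png",c[...,::-1])
# IK test
print(kinematics.ik([.45,.25,.2],[0,1,0,0]) )
E
```

```text
tote [357. 175.] c 0.4928 -0.2648 size 0.3032 0.2455 ang 81.5 [[0.3490000069141388, -0.3970000147819519], [0.5920000076293945, -0.43299999833106995], [0.6359999775886536, -0.13300000131130219], [0.39399999380111694, -0.09700000286102295]]
plate [155. 146.] c 0.5458 0.2472 size 0.2797 0.2395 ang 83.1 [[0.4099999964237213, 0.12300000339746475], [0.6480000019073486, 0.09399999678134918], [0.6819999814033508, 0.3720000088214874], [0.4440000057220459, 0.4000000059604645]]
stock [389. 192.] c 0.4518 -0.348 size 0.0432 0.1155 ang 74.8 [[0.38999998569488525, -0.3540000021457672], [0.5019999742507935, -0.3840000033378601], [0.5130000114440918, -0.34200000762939453], [0.4020000100135803, -0.31200000643730164]]
stock [355. 185.] c 0.4662 -0.2626 size 0.0442 0.1108 ang 74.5 [[0.40700000524520874, -0.26899999380111694], [0.5139999985694885, -0.29899999499320984], [0.5249999761581421, -0.25600001215934753], [0.4189999997615814, -0.22699999809265137]]
stock [328. 178.] c 0.482 -0.1927 size 0.0092 0.1091 ang 81.1 [[0.4269999861717224, -0.1889999955892563], [0.5350000262260437, -0.20600000023841858],
[... 175 characters left out ...]
 -0.17499999701976776], [0.5379999876022339, -0.19300000369548798], [0.5429999828338623, -0.16200000047683716], [0.43299999833106995, -0.14399999380111694]]
stock [383. 149.] c 0.5584 -0.3313 size 0.1466 0.0307 ang 84.3 [[0.5360000133514404, -0.40299999713897705], [0.5659999847412109, -0.4059999883174896], [0.5809999704360962, -0.25999999046325684], [0.550000011920929, -0.25699999928474426]]
stock [327. 140.] c 0.5771 -0.1884 size 0.0874 0.0362 ang 75.6 [[0.5490000247955322, -0.22599999606609344], [0.5839999914169312, -0.23499999940395355], [0.6050000190734863, -0.1509999930858612], [0.5699999928474426, -0.1420000046491623]]
[0.18458953 1.10601872 0.88572952 0.42860191 2.68417316 0.38905898]
```

View pics/crop.png

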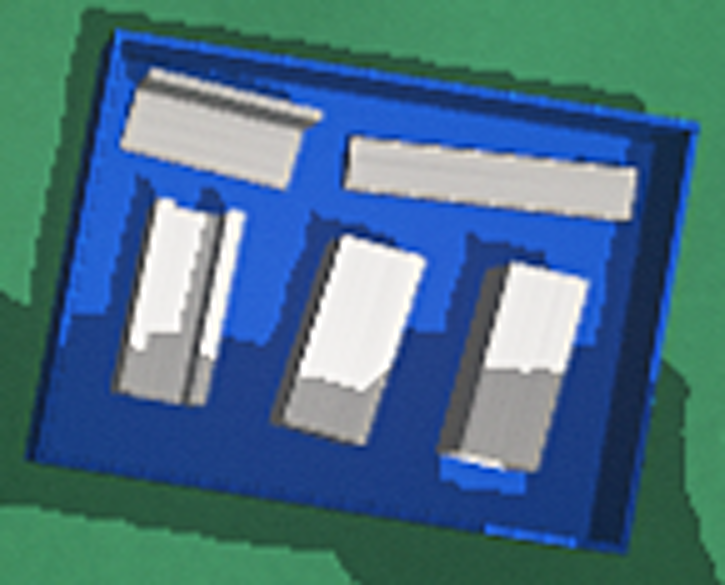

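Measured: channel centre is about (0.484,-0.174) with its axis at about -9°. The tote and plate sizes fit what was given. The plan is a two-stage flip: grip it with the tool tilted, stand it on end on the plate, regrip from the far side, then lay it down. I'll check IK for that first.

```bash
cat >> h.py <<'E'
from scipy.spatial.transform import Rotation as Ro
G=env.hold_point_z
def T(R,p):
    M=np.eye(4);M[:3,:3]=R;M[:3,3]=p;return M
def cols(x,z): x,z=np.array(x,float),np.array(z,float);return np.c_[x,np.cross(z,x),z]
def tool(xt,s,gx,gz,depth=0):   # tool in channel-body frame (origin mid-volume); s=jaw axis sign along y
    xt=np.array(xt,float);return T(cols(xt,[0,s,0]),np.array([gx,0,gz])+(G+depth)*xt)
def pq(M): return M[:3,3],Ro.from_matrix(M[:3,:3]).as_quat()
def ik(M): return kinematics.ik(*pq(M))
up=np.array([0,0,1.])
def out(az): return np.array([np.cos(az),np.sin(az),0])
def lying(c,az,z): # x axis toward robot side (opposite az), z up
    return T(cols(-out(az),up),[c[0],c[1],z])
def standing(c,az,z): return T(cols(up,-out(az)),[c[0],c[1],z])
def final(c,az,z): return T(cols(-out(az),-up),[c[0],c[1],z])
E
python3 - <<'E'
from h import *
f=lambda q: None if q is None else np.round(q,2)
L=lying((.484,-.174),np.radians(-9),.022)
for s in(1,-1):
  for a in(15,20,30):
    a_=np.radians(a);t1=tool([-np.sin(a_),0,-np.cos(a_)],s,.01,.006)
    print("g1",s,a,f(ik(L@t1)))
    for az in(0,25,45):
      print("  st",az,f(ik(standing((.50,.25),np.radians(az),.098)@t1)))
  for b in(20,35,45):
    b_=np.radians(b);t2=tool([-np.cos(b_),0,np.sin(b_)],s,.035,0)
    print("g2",s,b)
    for az in(0,25,45): print("  ",az,f(ik(standing((.50,.25),np.radians(az),.098)@t2)),f(ik(final((.53,.25),np.radians(az),.06)@t2)))
E
```

```text
g1 1 15 [-0.64  0.49  1.96  0.27  0.47  0.86]
  st 0 [0.43 0.62 2.19 3.64 1.02 1.41]
  st 25 [0.12 0.6  2.31 2.79 1.08 1.66]
  st 45 [-0.1   0.61  2.25  2.18  1.14  1.81]
g1 1 20 [-0.66  0.48  2.02  0.47  0.37  0.65]
  st 0 [0.42 0.57 2.19 3.67 0.87 1.37]
  st 25 [0.12 0.53 2.29 2.77 0.92 1.69]
  st 45 [-0.08  0.55  2.24  2.13  1.01  1.89]
g1 1 30 [-0.71  0.47  2.13  1.25  0.28 -0.16]
  st 0 [0.4  0.48 2.15 3.79 0.59 1.22]
  st 25 [0.14 0.44 2.24 2.69 0.61 1.8 ]
  st 45 [-0.04  0.46  2.2   1.98  0.77  2.09]
g2 1 20
   0 [ 0.22  0.67  1.31  0.08  1.51 -1.37] [0.42 0.71 2.17 3.62 0.98 1.44]
   25 [ 0.28  0.68  1.28 -0.05  1.53 -1.72] [0.08 0.69 2.28 2.76 1.07 1.64]
   45 [ 0.32  0.67  1.29 -0.15  1.49 -2.  ] [-0.14  0.7   2.21  2.13  1.09  1.78]
g2 1 35
   0 [ 0.2   0.8   1.13  0.12  1.8  -1.38] [0.39 0.57 2.12 3.77 0.56 1.26]
   25 [ 0.29  0.83  1.08 -0.09  1.83 -1.71] [0.11 0.54 2.22 2.66 0.6  1.78]
   45 [ 0.36  0.82  1.11 -0.25  1.78 -1.98] [-0.08  0.56  2.16  1.95  0.73  2.06]
g2 1 45
   0 [ 0.19  0.9   1.02  0.15  1.99 -1.37] [0.37 0.51 2.06 4.1  0.31 0.9 ]
   25 [ 0.3   0.93  0.
[... 698 characters left out ...]
7] [ 0.42  0.71  2.17  3.62  0.98 -1.7 ]
   25 [ 0.28  0.68  1.28 -0.05  1.53  1.42] [ 0.08  0.69  2.28  2.76  1.07 -1.51]
   45 [ 0.32  0.67  1.29 -0.15  1.49  1.14] [-0.14  0.7   2.21  2.13  1.09 -1.36]
g2 -1 35
   0 [0.2  0.8  1.13 0.12 1.8  1.77] [ 0.39  0.57  2.12  3.77  0.56 -1.88]
   25 [ 0.29  0.83  1.08 -0.09  1.83  1.43] [ 0.11  0.54  2.22  2.66  0.6  -1.36]
   45 [ 0.36  0.82  1.11 -0.25  1.78  1.16] [-0.08  0.56  2.16  1.95  0.73 -1.08]
g2 -1 45
   0 [0.19 0.9  1.02 0.15 1.99 1.77] [ 0.37  0.51  2.06  4.1   0.31 -2.24]
   25 [ 0.3   0.93  0.96 -0.11  2.03  1.42] [ 0.14  0.48  2.14  2.41  0.32 -1.08]
   45 [ 0.37  0.92  0.99 -0.31  1.96  1.15] [-0.02  0.5   2.09  1.66  0.54 -0.74]
```

```bash
cat >> h.py <<'E'
A=np.radians(20);B=np.radians(40);AZ1=np.radians(-9);AZ=np.radians(45)
t1=tool([-np.sin(A),0,-np.cos(A)],1,.010,.008); t1[2,3]=0.009-.022   # TCP 9 mm above the bench when lying on tote floor
t2=tool([-np.cos(B),0,np.sin(B)],-1,.035,0)
def lift(M,dz): M=M.copy();M[2,3]+=dz;return M
def st():
    s=monitor.sense();print("t",round(s["clock"],2),"gap",round(s["finger_gap"],3),"p",np.round(s["position"],4),"F",np.round(s["contact_force"],1),"q",np.round(s["joints"],2));return s
E
python3 - <<'E'
from h import *
c=np.array([.484,-.174])+.0055*np.array([np.sin(AZ1),-np.cos(AZ1)])
M=lying(c,AZ1,.022)@t1
env.reach(*pq(lift(M,.15)));st()
print(env.movel(M[:3,3]+[0,0,.065],.15))
f,K,V=grab("scene");f2,K2,V2=grab("top")
g=np.hstack([cv2.resize(f[180:340,110:310],(500,400),interpolation=2),cv2.resize(f2[110:240,285:400],(300,400),interpolation=2)])
cv2.imwrite("pics/pre.png",g[...,::-1]);st()
E
```

```text
t 1.84 gap 0.998 p [ 0.4796 -0.1796  0.1592] F [-0.3 -0.7  0.1] q [-0.67  0.2   1.9   0.25  0.76  0.9 ]
False
t 2.66 gap 1.003 p [ 0.4801 -0.1793  0.0751] F [ 0.  -1.1 -0.3] q [-0.67  0.34  1.98  0.34  0.54  0.79]
```

View pics/pre.png

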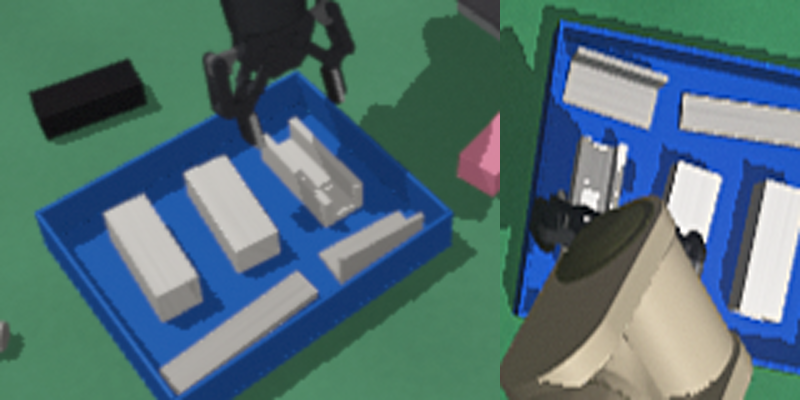

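The jaws straddle the channel: one finger is at the left wall side (about 560,225 in the right panel) and the other between the bars (about 690,245). I'll descend with a guard.

```bash
python3 - <<'E'
from h import *
p=monitor.sense()["position"]; p=np.array(p)
print("hit",env.movel([p[0],p[1],.009],.06,guard=8));s=st()
if s["position"][2]<.014:
    env.close_gripper(50);st()
    p=np.array(monitor.sense()["position"])
    print(env.movel(p+[0,0,.05],.08));st();
    f,K,V=grab("scene");cv2.imwrite("pics/grip.png",cv2.resize(f[130:340,110:330],(600,572),interpolation=2)[...,::-1])
E
```

```text
hit False
t 3.89 gap 0.999 p [ 0.4803 -0.1795  0.0094] F [ 0.3  0.1 -0.6] q [-0.67  0.48  2.01  0.48  0.38  0.63]
t 4.36 gap 0.505 p [ 0.4801 -0.1791  0.0093] F [-2.1  3.   7.2] q [-0.67  0.48  2.02  0.48  0.38  0.63]
False
t 5.13 gap 0.507 p [ 0.4798 -0.1789  0.0588] F [ 0.2  0.3 -2.7] q [-0.67  0.37  1.99  0.36  0.5   0.76]
```

View pics/grip.png

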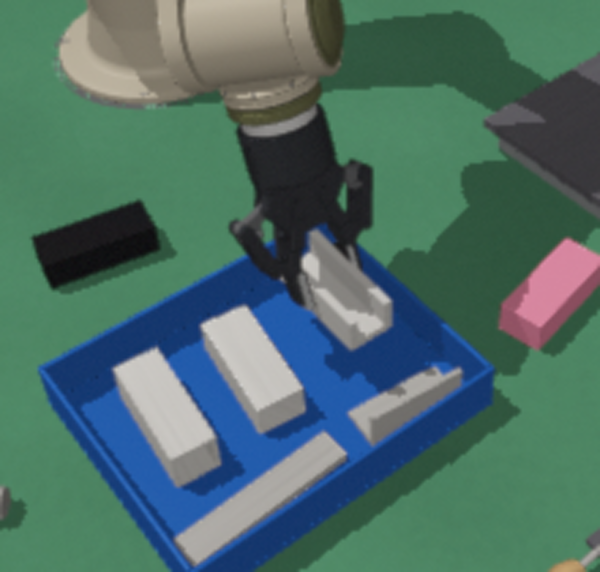

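Gap 0.505 is about 43 mm, so the channel is gripped and lifted by itself. Now I'll carry it over and turn it upright above the plate.

```bash
python3 - <<'E'
from h import *
p=np.array(monitor.sense()["position"])
env.movel(p+[0,0,.20],.2);st()
M=standing((.50,.25),AZ,.095)@t1
q0=np.array(monitor.sense()["joints"]);q1=np.array(ik(lift(M,.15)))
print(q1.round(2))
# base first, then wrist, keeping height
qa=q0.copy();qa[0]=q1[0]; 
env.set_joints(qa);st()
env.set_joints(q1);st()
env.movel(M[:3,3]+[0,0,.03],.12);st()
for n in("scene","top"):
    f,K,V=grab(n);np.savez(n+"1",f=f,K=K,V=V)
    u=proj([.5,.25,.1],K,V).astype(int);print(n,u)
    x0,y0=max(0,u[0]-75),max(0,u[1]-75);print(x0,y0)
    cr=cv2.resize(f[y0:y0+150,x0:x0+150],(400,400),interpolation=2)
    g=cr if n=="scene" else np.hstack([g,cr])
cv2.imwrite("pics/stand.png",g[...,::-1])
E
```

```text
t 6.33 gap 0.507 p [ 0.4793 -0.1786  0.2574] F [-0.5  0.2 -2.8] q [-0.67  0.08  1.75  0.2   1.01  0.97]
[-0.08  0.15  2.17  1.8   0.82  2.43]
t 7.47 gap 0.506 p [0.4974 0.1194 0.2572] F [-0.2 -0.5 -2.9] q [-0.08  0.08  1.75  0.2   1.01  0.97]
t 8.88 gap 0.512 p [0.5096 0.2588 0.2488] F [ 0.2 -0.3 -1.5] q [-0.08  0.15  2.17  1.8   0.82  2.43]
t 10.03 gap 0.51 p [0.5094 0.2592 0.1293] F [ 0.1  0.4 -2.8] q [-0.08  0.47  2.23  2.09  0.97  1.97]
scene [339 149]
264 74
top [145 163]
70 88
```

View pics/stand.png

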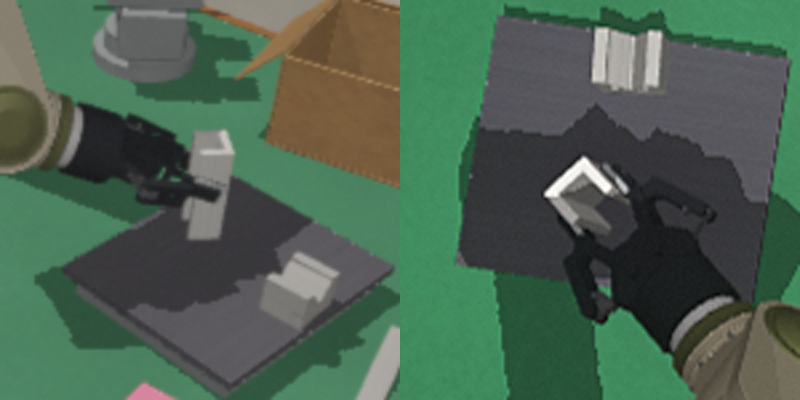

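The channel is upright with its groove towards the robot and clear of the V-block (left panel: channel about 210,190; V-block about 300,290). I'll check verticality and height numerically against the predicted edges.

```bash
python3 - <<'E'
from h import *
d=np.load("scene1.npz");f,K,V=d["f"],d["K"],d["V"]
s=monitor.sense();Tt=T(Ro.from_quat(s["ee_rot"]).as_matrix(),s["position"])
C=Tt@np.linalg.inv(t1);print(C.round(3))
for x in(.055,-.055):
  for y in(.022,-.022):
    for z in(-.017,.017): print("corner",x,y,z,proj((C@[x,y,z,1])[:3],K,V).round(1))
hsv=cv2.cvtColor(f,cv2.COLOR_RGB2HSV)
for r in range(120,168,3):
    m=np.where((hsv[r,325:360,2]>115)&(hsv[r,325:360,1]<70))[0]+325
    print(r,m.min() if len(m) else None,m.max() if len(m) else None,end="; ")
E
```

```text
[[-0.001 -0.707 -0.707  0.5  ]
 [ 0.     0.707 -0.707  0.25 ]
 [ 1.    -0.001 -0.001  0.126]
 [ 0.     0.     0.     1.   ]]
corner 0.055 0.022 -0.017 [348.1 122. ]
corner 0.055 0.022 0.017 [336.2 122.3]
corner 0.055 -0.022 -0.017 [351.4 130.8]
corner 0.055 -0.022 0.017 [339.2 131. ]
corner -0.055 0.022 -0.017 [342.7 153.5]
corner -0.055 0.022 0.017 [331.4 153.7]
corner -0.055 -0.022 -0.017 [345.6 162.5]
corner -0.055 -0.022 0.017 [334.1 162.8]
120 None None; 123 336 349; 126 337 350; 129 335 351; 132 336 351; 135 336 351; 138 335 350; 141 338 349; 144 347 348; 147 347 348; 150 334 347; 153 333 347; 156 336 346; 159 335 346; 162 335 345; 165 None None;
```

Edges agree within 1 px, so it's vertical and at the expected height. I'll lower it under guard, release and retreat.

```bash
python3 - <<'E'
from h import *
p=np.array(monitor.sense()["position"])
env.movel(p-[0,0,.025],.08)
print(env.movel(p-[0,0,.036],.008,guard=5));s=st()
p=np.array(s["position"])
if p[2]>.0935:
    env.release();st()
    xt=Ro.from_quat(s["ee_rot"]).as_matrix()[:,0]
    env.movel(p-xt*.12,.12);st()
f,K,V=grab("scene");np.savez("scene2",f=f,K=K,V=V)
hsv=cv2.cvtColor(f,cv2.COLOR_RGB2HSV)
for r in range(129,182,4):
    m=np.where((hsv[r,325:360,2]>115)&(hsv[r,325:360,1]<70))[0]+325
    print(r,m.min() if len(m) else None,m.max() if len(m) else None,end="; ")
C=standing((.5,.25),AZ,.095)
for x in(.055,-.055):
  for y in(.022,-.022):
    for z in(-.017,.017): print("corner",x,y,z,proj((C@[x,y,z,1])[:3],K,V).round(1))
E
```

```text
True
t 11.28 gap 0.505 p [0.5095 0.2592 0.1003] F [-1.1 -1.7  5. ] q [-0.08  0.56  2.23  2.14  1.01  1.88]
t 11.78 gap 1.0 p [0.509  0.2592 0.0995] F [ 0.2 -0.1 -0.2] q [-0.08  0.56  2.24  2.14  1.01  1.88]
t 12.93 gap 1.002 p [0.4298 0.1796 0.1412] F [0.1 0.5 0.4] q [-0.42  0.32  2.48  1.8   1.12  1.92]
129 None None; 133 336 347; 137 334 349; 141 335 349; 145 334 349; 149 333 348; 153 333 347; 157 332 346; 161 332 345; 165 334 344; 169 334 344; 173 None None; 177 None None; 181 None None; corner 0.055 0.022 -0.017 [346.5 131.2]
corner 0.055 0.022 0.017 [334.8 131.4]
corner 0.055 -0.022 -0.017 [349.7 140. ]
corner 0.055 -0.022 0.017 [337.6 140.3]
corner -0.055 0.022 -0.017 [341.1 161.5]
corner -0.055 0.022 0.017 [330.1 161.8]
corner -0.055 -0.022 -0.017 [344.  170.7]
corner -0.055 -0.022 0.017 [332.7 170.9]
```

It is standing freely where predicted. Next is the regrip from the far side.

```bash
python3 - <<'E'
from h import *
p=np.array(monitor.sense()["position"])
env.movel(p+[0,0,.22],.25);st()
C=standing((.5,.25),AZ,.095);M=C@t2; xt=M[:3,0]
P=M.copy();P[:3,3]-=.11*xt
q=ik(lift(P,.12));print(None if q is None else np.round(q,2))
env.set_joints(q);st()
env.movel(P[:3,3],.2);st()
f,K,V=grab("scene");f2,K2,V2=grab("top")
u=proj(C[:3,3],K,V).astype(int);v=proj(C[:3,3],K2,V2).astype(int)
cr=lambda f,u:cv2.resize(f[max(0,u[1]-80):u[1]+80,u[0]-80:u[0]+80],(400,400),interpolation=2)
cv2.imwrite("pics/re.png",np.hstack([cr(f,u),cr(f2,v)])[...,::-1])
E
```

```text
Traceback (most recent call last):
bench.MotionError: the arm cannot follow that straight line within its joint ranges
```

```bash
python3 - <<'E'
from h import *
p=np.array(monitor.sense()["position"])
for d in([0,0,.22],[-.02,-.02,.18],[0,0,.15],[0,-.05,.15],[0,0,.1],[.0,-.1,.1],[0,0,.06]):
    try: env.movel(p+d,.2);print("ok",d);break
    except env.MotionError: pass
st()
for tgt in([.35,.10,.33],[.40,.05,.33],[.45,.1,.35]):
    for y in(0,np.pi/2,np.pi,-np.pi/2):
        M=T(cols([0,0,-1],out(y)),tgt);q=ik(M);print(tgt,round(y,1),None if q is None else np.round(q,2))
C=standing((.5,.25),AZ,.095);M=C@t2;P=M.copy();P[:3,3]-=.11*M[:3,0]
for h in(0,.05,.1,.15):
    q=ik(lift(P,h));print(h,lift(P,h)[:3,3].round(3),None if q is None else np.round(q,2))
E
```

```text
ok [-0.02, -0.02, 0.18]
t 14.03 gap 1.003 p [0.4096 0.16   0.3203] F [-0.3  0.7 -0.6] q [-0.55 -0.29  2.33  1.35  1.21  2.76]
[0.35, 0.1, 0.33] 0 [-0.05 -0.12  1.72 -0.    1.54 -0.05]
[0.35, 0.1, 0.33] 1.6 [-0.05 -0.12  1.72 -0.    1.54 -1.62]
[0.35, 0.1, 0.33] 3.1 None
[0.35, 0.1, 0.33] -1.6 [-0.05 -0.12  1.72 -0.    1.54  1.52]
[0.4, 0.05, 0.33] 0 [-0.17 -0.02  1.63 -0.    1.53 -0.17]
[0.4, 0.05, 0.33] 1.6 [-0.17 -0.02  1.63 -0.    1.53 -1.74]
[0.4, 0.05, 0.33] 3.1 None
[0.4, 0.05, 0.33] -1.6 [-0.17 -0.02  1.63 -0.    1.53  1.4 ]
[0.45, 0.1, 0.35] 0 [-0.04  0.11  1.44 -0.    1.59 -0.04]
[0.45, 0.1, 0.35] 1.6 [-0.04  0.11  1.44 -0.    1.59 -1.61]
[0.45, 0.1, 0.35] 3.1 None
[0.45, 0.1, 0.35] -1.6 [-0.04  0.11  1.44 -0.    1.59  1.53]
0 [0.541 0.291 0.2  ] [ 0.4   0.99  0.59 -0.3   2.2   1.09]
0.05 [0.541 0.291 0.25 ] [ 0.4   0.98  0.49 -0.33  2.31  1.05]
0.1 [0.541 0.291 0.3  ] [ 0.4   1.    0.33 -0.38  2.44  0.98]
0.15 [0.541 0.291 0.35 ] None
```

```bash
python3 - <<'E'
from h import *
env.set_joints(ik(T(cols([0,0,-1],out(-np.pi/2)),[.35,.10,.33])));st()
C=standing((.5,.25),AZ,.095);M=C@t2;P=M.copy();P[:3,3]-=.11*M[:3,0]
env.set_joints(ik(lift(P,.09)));st()
env.movel(P[:3,3],.2);st()
f,K,V=grab("scene");f2,K2,V2=grab("top")
u=proj(C[:3,3],K,V).astype(int);v=proj(C[:3,3],K2,V2).astype(int)
cr=lambda f,u:cv2.resize(f[max(0,u[1]-80):u[1]+80,u[0]-80:u[0]+80],(400,400),interpolation=2)
cv2.imwrite("pics/re.png",np.hstack([cr(f,u),cr(f2,v)])[...,::-1])
E
```

```text
t 15.26 gap 0.997 p [0.3497 0.1002 0.3291] F [-0.5 -0.2 -0.9] q [-0.05 -0.12  1.72  0.    1.54  1.52]
t 16.57 gap 1.0 p [0.5417 0.2907 0.2909] F [ 0.1 -0.5 -0.2] q [ 0.4   0.99  0.37 -0.37  2.41  1.  ]
t 17.17 gap 0.998 p [0.5419 0.2912 0.202 ] F [0.5 0.2 0.3] q [ 0.4   0.99  0.59 -0.3   2.2   1.09]
```

View pics/re.png

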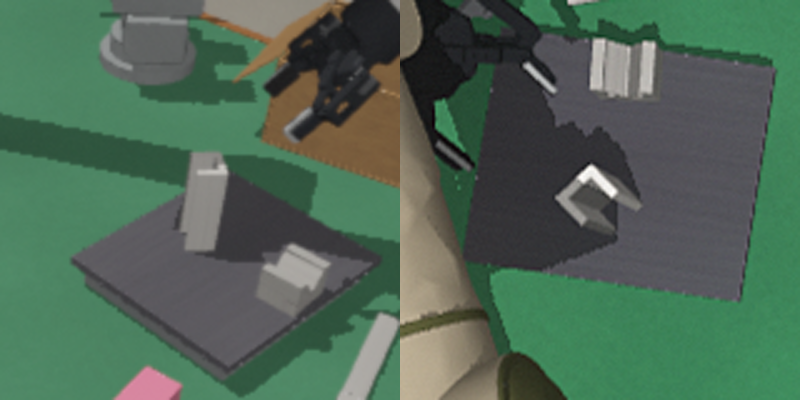

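The channel still stands, and the gripper is beyond it, lined up along its back-to-groove line. I'll approach with a guard, grip, and turn it over in the air.

```bash
python3 - <<'E'
from h import *
C=standing((.5,.25),AZ,.095);M=C@t2
print("hit",env.movel(M[:3,3],.06,guard=5));s=st()
if np.linalg.norm(np.array(s["position"])-M[:3,3])<.004:
    env.close_gripper(60);s=st()
    if s["finger_gap"]>.45:
        env.movel(M[:3,3]+[0,0,.12],.1);st()
F=final((.515,.25),AZ,.057)@t2
Q=lift(F,.17);print(Q[:3,3],ik(Q))
f,K,V=grab("scene");cv2.imwrite("pics/g2.png",cv2.resize(f[40:240,230:430],(500,500),interpolation=2)[...,::-1])
E
```

```text
hit False
t 19.25 gap 1.0 p [0.4916 0.2416 0.1158] F [ 0.9 -0.  -0.4] q [ 0.37  0.87  1.05 -0.28  1.86  1.16]
t 19.71 gap 0.506 p [0.4916 0.2415 0.1158] F [-0.1  0.3  0.9] q [ 0.37  0.87  1.05 -0.28  1.86  1.16]
t 21.06 gap 0.511 p [0.4914 0.2414 0.235 ] F [ 0.4  0.2 -2.6] q [ 0.37  0.77  0.92 -0.31  2.09  1.09]
[0.50038059 0.23538059 0.21497987] [-0.053459    0.11773172  2.05779463  1.17557323  0.66548827 -0.1334077 ]
```

View pics/g2.png

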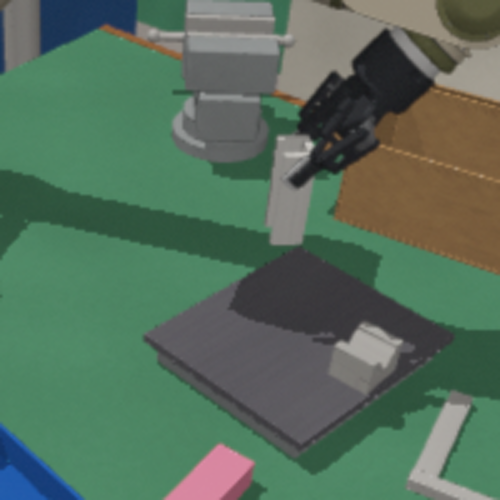

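```bash
python3 - <<'E'
from h import *
F=final((.515,.25),AZ,.057)@t2
q=ik(T(cols([0,0,-1],F[:3,2]),[.45,.20,.34]));print(np.round(q,2))
env.set_joints(q);st()
q=ik(lift(F,.17));print(np.round(q,2));env.set_joints(q);st()
env.movel(F[:3,3]+[0,0,.03],.12);s=st()
f,K,V=grab("scene");f2,K2,V2=grab("top")
C=T(Ro.from_quat(s["ee_rot"]).as_matrix(),s["position"])@np.linalg.inv(t2);print(C.round(3))
def draw(f,K,V):
    g=f.copy();E=[]
    u=proj(C[:3,3],K,V).astype(int);o=np.maximum(u-60,0)
    g=cv2.resize(g[o[1]:o[1]+120,o[0]:o[0]+120],(400,400),interpolation=2)
    for y in(-.022,.022):
      for z in(-.017,.017):
        a,b=[(proj((C@[x,y,z,1])[:3],K,V)-o)*400/120 for x in(-.055,.055)]
        cv2.line(g,tuple(int(i) for i in a),tuple(int(i) for i in b),(255,0,0),1)
    return g
cv2.imwrite("pics/fin.png",np.hstack([draw(f,K,V),draw(f2,K2,V2)])[...,::-1])
E
```

```text
[ 0.18  0.19  1.38 -0.    1.57  0.97]
t 21.87 gap 0.505 p [0.45   0.1999 0.3391] F [-0.4 -0.3 -3.8] q [ 0.18  0.19  1.38 -0.    1.58  0.97]
[-0.05  0.12  2.06  1.18  0.67 -0.13]
t 22.95 gap 0.507 p [0.5008 0.2359 0.2148] F [ 0.7  0.9 -2.4] q [-0.05  0.12  2.06  1.17  0.67 -0.13]
t 24.27 gap 0.507 p [0.5007 0.2354 0.0755] F [-0.4 -0.3 -2.5] q [-0.05  0.43  2.16  1.75  0.62 -0.85]
[[-0.707 -0.707  0.001  0.515]
 [-0.707  0.707 -0.     0.25 ]
 [-0.001 -0.001 -1.     0.087]
 [ 0.     0.     0.     1.   ]]
```

View pics/fin.png

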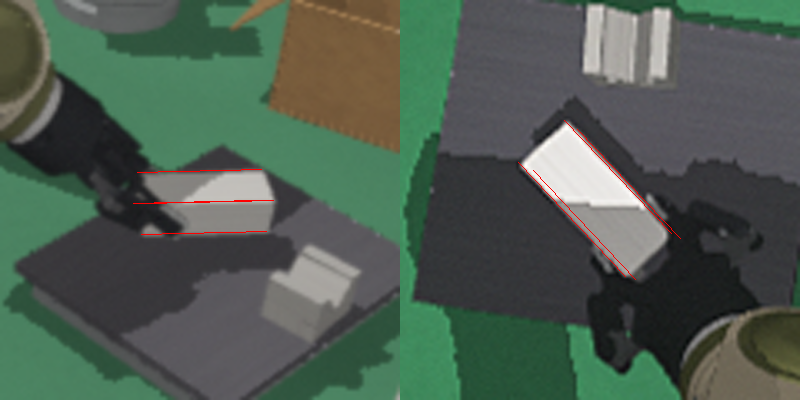

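The predicted edges overlay the held channel: back up, level, clear of the V-block (about 315,290 left panel; 630,45 right). I'll lower it under guard.

```bash
python3 - <<'E'
from h import *
p=np.array(monitor.sense()["position"])
env.movel(p-[0,0,.024],.08);st()
print("hit",env.movel(p-[0,0,.034],.008,guard=4));s=st()
E
```

```text
t 24.81 gap 0.504 p [0.5007 0.2354 0.0517] F [ 0.8  0.4 -2.8] q [-0.05  0.5   2.17  1.85  0.63 -0.96]
hit True
t 25.62 gap 0.503 p [0.5007 0.2354 0.0451] F [-2.6 -1.7  5.5] q [-0.05  0.52  2.17  1.87  0.64 -0.99]
```

```bash
python3 - <<'E'
from h import *
env.release();s=st()
p=np.array(s["position"]);xt=Ro.from_quat(s["ee_rot"]).as_matrix()[:,0]
env.movel(p-xt*.10,.1);s=st()
try: env.movel(np.array(s["position"])+[-.02,-.03,.12],.2)
except env.MotionError as e: print(e)
st();env.hold(.5)
C=final((.515,.25),AZ,.057)
out_=[]
for n in("scene","top"):
    f,K,V=grab(n)
    u=proj(C[:3,3],K,V).astype(int);o=np.maximum(u-60,0)
    g=cv2.resize(f[o[1]:o[1]+120,o[0]:o[0]+120],(400,400),interpolation=2)
    for y in(-.022,.022):
      for z in(-.017,.017):
        a,b=[(proj((C@[x,y,z,1])[:3],K,V)-o)*400/120 for x in(-.055,.055)]
        cv2.line(g,tuple(int(i) for i in a),tuple(int(i) for i in b),(255,0,0),1)
    out_.append(g)
cv2.imwrite("pics/end.png",np.hstack(out_)[...,::-1])
cv2.imwrite("pics/endfull.png",f[...,::-1])
E
```

```text
t 26.12 gap 1.003 p [0.5001 0.2353 0.0444] F [0.1 0.3 0.7] q [-0.05  0.52  2.17  1.87  0.64 -0.99]
t 27.27 gap 1.0 p [0.446  0.1813 0.1086] F [-0.6  0.2 -1.1] q [-0.24  0.24  2.32  1.54  0.72 -0.78]
t 28.04 gap 1.004 p [0.4258 0.1516 0.2276] F [-0.1 -0.3 -0.2] q [-0.37 -0.12  2.25  1.07  0.92 -0.24]
```

View pics/end.png

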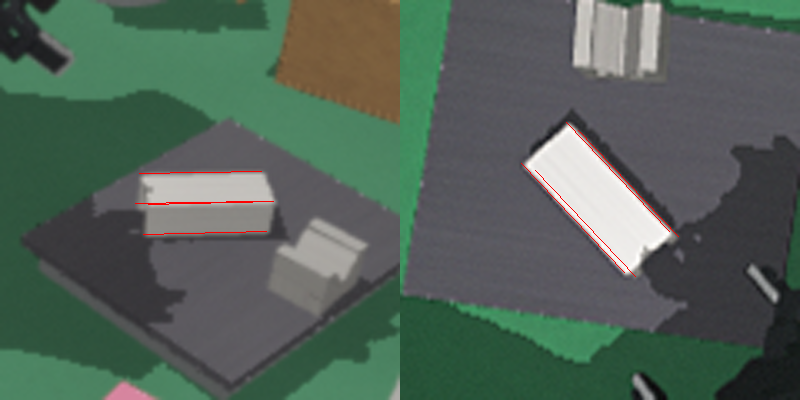

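View pics/endfull.png

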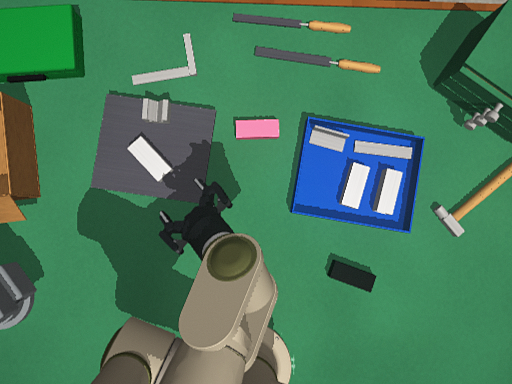

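The channel lies flat, back up, wholly on the plate (top view about 150,158). The V-block is unmoved at (155,110), and the four other pieces are still in the tote. Handing in.

```bash
python3 -c "
from h import *
print(job.hand_in());st()"
```

```text
the job is handed in; nothing more can be done
None
the job is handed in; nothing more can be done
```

The U-channel now lies on the surface plate, groove down and back up, and I handed the job in at about 28 s of the 64 s allowed. `hand_in()` gives no verdict, so the result rests on my own checks.

**What I did:** I gripped the channel in the tote with the tool tilted 20° and stood it on end on the plate. I then released it, regripped it from the far side, turned it over in the air, and lowered it until the force guard stopped it.

**Last checks:**
- **Channel:** in both views it matches the predicted flat pose to within about a pixel. It is well inside the plate's edges, released and clear of the gripper. Contact came within 0.5 mm of the expected height.
- **Everything else:** the V-block looked unmoved, and the four other pieces were still in the tote.
- **Problems:** none of the checks failed or disagreed. One retreat line was refused as out of the arm's range before anything moved, so I took a different line.

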